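Set the slit and hold the glass cell in the photometer beam

ROBOT

A 7-joint arm with a two-finger parallel gripper is mounted at the origin on the work surface. World frame = base frame: x ahead of the robot, y to its left, z up, the work surface at z = 0. Lengths are in m, angles in rad, forces in N, time in s.
With the tool pointing down it reaches from about 0.4 to 0.875 m from the base axis. Payload 19.3 kg.
Tool frame: the origin (TCP) lies midway between the tips of the shut fingers; the grasp point (between the pads) lies 19 mm behind it; z points along the fingers, y is the line along which they close (so a half turn about z gives the same grasp; the last joint's range is limited). The gripper opens to 85 mm and grips with 20 to 120 N. Pads are 22 mm wide; open, the fingers measure 114 mm over their backs; the gripper's body (76 mm by 85 mm) begins 54 mm behind the grasp point. The pads swing forward as they close: fully open they stand 13 mm farther back than shut.
Start: joints at [-1.234, 0.521, -0.036, 1.599, 0.021, 1.021, -0.113], TCP at [0.247, 0.574, 0.195] pointing down, gripper open.
Joint ranges: [-2.91, 2.91], [-0.3, 2.13], [-1.5, 1.42], [0.17, 2.43], [-1.26, 4.41], [0.16, 1.93], [-2.52, 2.52]. Speed limits (rad/s): [1.89, 1.89, 2.39, 2.39, 3.01, 3.01, 3.01].

INTERFACE

Orientations are given as [roll, pitch, yaw] about the fixed x, y, z axes, in that order (R = Rz(yaw) Ry(pitch) Rx(roll)).
In Python, from workcell import * gives the robot as it stands. The module is installed in compiled form; this text tells all that it offers.
- The arm moves only by the tool play_rows, never from a script. Its argument "deltas" is a list of rows, each a list of 7 numbers: the shift along the tool's x, y, z in units of 500 mm (1.0 is 500 mm), then the turn, a rotation vector about the tool's x, y, z in units of 120 degrees (1.0 is 120 degrees), then the closure, from 0 (fully open) to 1 (shut). A call has 1 to 10 rows; each row is the pose to reach, as a shift and turn from the pose commanded when the call began, along the tool's axes at that moment; what a row does not reach only later rows make up. A row lasts 1/10 s, in which the tool goes at most 50 mm and 8.59 degrees, less where a joint would pass 70% of its speed; a pose out of reach is approached as far as the arm can. A call with a number of a shift or a turn outside -1 to 1 is refused whole. A call with a gripper value outside its range is refused whole. The fingers move at their own pace and stop on an object; "newtons" is the grip in N (left out, the last holds). Time passes only in rows, so rows that repeat a pose let the fingers close. It gives the time, the measured TCP pose, the force, the opening and the grip force at its end, in the units of the state.
- observe(): the state, without advancing time (a new reading comes with each control period).
- grab_frame(name): name is "scene" or "top"; returns the picture (480x640x3 uint8, red, green, blue); there is no depth.
- get_calibration(name): a dict with "fovy" (degrees; the focal length in pixels is half the picture's height over the tangent of half this angle, whatever the lens; pixels are square), "cx", "cy" (the principal point, pixels), "xyz" and "rotation" of the camera in the world. Camera axes: x right, y down, z forward; pixel columns grow to the right and rows downward; lengths in m; the calibration is good to about 2 mm. A picture is of the moment at which its call begins. get_calibration takes no time and is no camera call.
- job_done(): hands the job in; it is judged then, once.
The state is a dict: "clock": time; "qpos": joint angles; "qd": joint speeds; "joint_efforts": joint torques, N m; "position": TCP position; "tool_rot": TCP orientation; "force": force on the tool from outside, world axes, zero at the start; "moment": the same for the moment, N m; "grip_width": finger opening in m; "finger_force": force on a finger pad.
Only numpy, scipy, OpenCV 4.12 (cv2) and the standard library are available. Lean on these libraries where they do the work, as an engineer would, in place of code of your own. Each camera call takes 0.05 s, during which the arm holds its last target. There are 200 camera calls.

TASK

Set up the bench photometer: take the slit carrier by its upright tab off its parking stand, hook it over the photometer's rail at the free end nearest the robot, slide it along the rail without lifting it off again until its middle is at the dark mark in line with the lens, and let go of it. Then take the tall glass cell by its two frosted faces only, never touching its clear windows, and hold it upright in the light path midway between the slit rail and the detector, centred on the beam, with its windows squarely facing lamp and detector. Finish while still holding it there, the cell clear of everything but the gripper, and leave everything else standing where it is, the slit carrier still at its mark.

Things in the scene. Friction and masses are not known exactly. Their poses are not given: they have to be found in the camera images.
- carrier_grip (a point): Grip point of the aluminium slit carrier (90 g): middle of its upright tab (30 mm wide along x, 9 mm thick along y, 50 mm tall), 37 mm above the carrier's seat, 32 mm above its top plate, 18 mm below the tab's upper edge. x runs along the bar it sits on, z up. It may be hung either way round.
- carrier: The slit carrier, a saddle; origin in the middle of its seat, the underside of its top plate (40 long, 31 wide, 5 mm thick), 37 mm below carrier_grip. Below the seat hang a short leg (15 mm down, on -y) and a 4 mm thick slit plate (56 mm down, on +y) with a 16 mm square hole. The legs are 19 mm apart inside: 3.5 mm to spare each side of a 12 mm bar.
- stand: Fixed parking stand on the bench: a base 100 x 80 x 8 mm, two posts and a 12 mm square bar 64 mm long along its x, flat top 75 mm above the bench. The carrier starts hung on this bar. Origin on the bench under the middle of the bar.
- mark (a point): Dark mark on the slit rail: middle of the rail's flat top, 119 mm above the bench, in line with the lens tube and the black pin on it. The rail is a 12 mm square steel bar along this point's x, from 160 mm on its -x side (free end nearest the robot) to 40 mm on its +x side; its posts are no wider than the bar. z up; y along the beam to the lamp.
- rail_end (a point): Place to hook the carrier on: middle of the rail's flat top, 125 mm from the mark and 35 mm from the rail's free end; anywhere 90 to 150 mm from the mark counts as the free end. Axes as for mark.
- beam (a point): Point on the beam, 85 mm above the bench, 90 mm from the rail and 75 mm from the detector's tube, where the cell's centre is to be held. y is along the beam (towards the lamp), x across it, z up.
- photometer: Fixed photometer: base plate 100 x 500 x 12 mm along the beam, grey lamp house at its +y end (120 mm high, black lens tube), grey detector at its -y end (70 mm wide, 110 mm high, black tube), a gap between, the slit rail across the beam 90 mm on the lamp side of the holding place. Origin on the bench under the holding place.
- cell_centre (a point): Centre of the tall glass cell (80 g, 62 mm tall, white top), half-way up, 31 mm above its foot. 34 mm long along its y (light direction), 22 mm wide along its x. The frosted faces, whitish, 28 mm wide and full height, are at +x and -x, 22 mm apart: grip here. It stands upright on the bench.
- cell: The tall glass cell itself, origin under its foot; axes as for cell_centre.
- window_a: Clear window of the tall cell on its +y end: a 16 x 3 x 54 mm plate, origin at its centre. Fingers must not touch it.
- window_b: Clear window on the cell's -y end, the same.
- short_cell: Bystander: a lower square cell, 36 mm tall, 30 x 24 mm, near the tall cell; leave alone. Origin under its foot.
- vial: Bystander: amber vial 26 mm across, 55 mm tall, near the tall cell. Origin under its foot.
- flask: Bystander: conical flask 72 mm across, 110 mm tall. Origin under its foot.
- dropper: Bystander: amber bottle 48 mm across, 120 mm tall. Origin under its foot.
- vial_b: Bystander: white vial 30 mm across, 60 mm tall. Origin under its foot.
- vial_c: Bystander: amber vial 30 mm across, 60 mm tall, left of the stand. Origin under its foot.
Not all that is in view belongs to the job. Leave any orange look-alike of the carrier alone.

How it is judged:
By the outcome, as a careful person would: the job done as asked, in the order asked, and still so for the second after the job is handed in, while the arm keeps its last pose, push and grip.
It also fails if it takes over 51 s, if anything falls off the work surface, if the arm or the gripper's body presses on something with over 40 N, if the wrist force passes 120 N, or if a joint passes its speed limit or range.

## Working session

There is one attempt and no reset: what is moved stays moved. The work goes in short steps, Python scripts to look and compute and a tool call to move; the robot and the scene stay as the last step left them, time stands still between calls to the robot, and variables do not carry over. Pictures are saved under pics/ and viewed, at most 10 in all, crops included, and the job is handed in when it is done.

Besides the shell and the picture viewer there is one more tool, called after "Call:" as name(argument=value, ...) on one line, values as JSON. play_rows: Moves the arm, as the interface text tells. Its arguments: {"type":"object","properties":{"deltas":{"type":"array"},"newtons":{"type":"number"}},"required":["deltas"]}

```bash
mkdir -p pics
python3 - <<'E'
from workcell import *
import cv2
for n in("scene","top"):
    cv2.imwrite(f"pics/{n}0.png",grab_frame(n)[:,:,::-1]); c=get_calibration(n); print(n,c)
print(observe())
E
```

```text
scene {'fovy': 54.488195028532054, 'cx': 326.7516176961524, 'cy': 237.1068656685172, 'xyz': array([1.23369489, 0.07734714, 0.89503044]), 'rotation': array([-2.43721758,  0.00370141,  1.6571994 ])}
top {'fovy': 56.77621318589031, 'cx': 318.38314272654924, 'cy': 243.91585568398546, 'xyz': array([0.47556311, 0.0103006 , 1.27446824]), 'rotation': array([-3.0666255 , -0.0179558 , -1.58617475])}
{'clock': 0.1, 'qpos': array([-1.23422095,  0.52197867, -0.03631205,  1.59989423,  0.02121971,
        1.02109903, -0.11278499]), 'qd': array([ 0.00067093, -0.0012679 ,  0.00058207, -0.00072325,  0.00059242,
       -0.00104029, -0.00040479]), 'joint_efforts': array([ 4.35394992e-03, -9.28477120e+01,  1.98441178e+00, -3.70533943e+01,
        1.81810919e-02,  5.37459637e-03,  6.78603737e-05]), 'position': array([0.24720366, 0.57369623, 0.19418869]), 'tool_rot': array([-3.14060304e+00,  9.21795293e-05,  2.73481731e+00]), 'force': array([-0.22157145,  0.37824987, -0.55765042]), 'moment': array([ 0.03845051, -0.02282366, -0.04825742]), 'finger_force': 0.0, 'grip_width': 0.08517879365670598}
```

View pics/scene0.png

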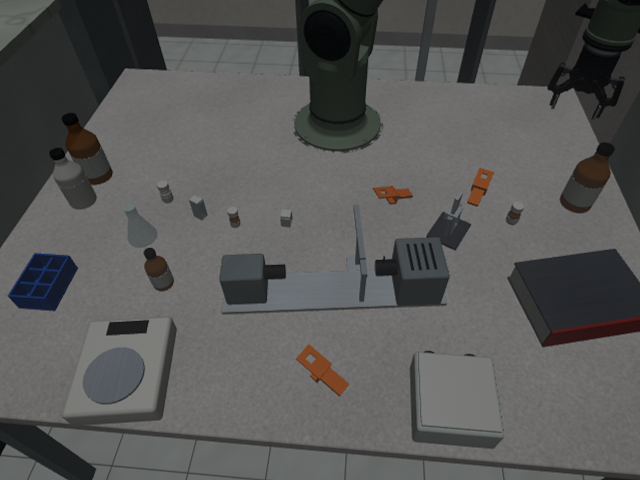

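View pics/top0.png

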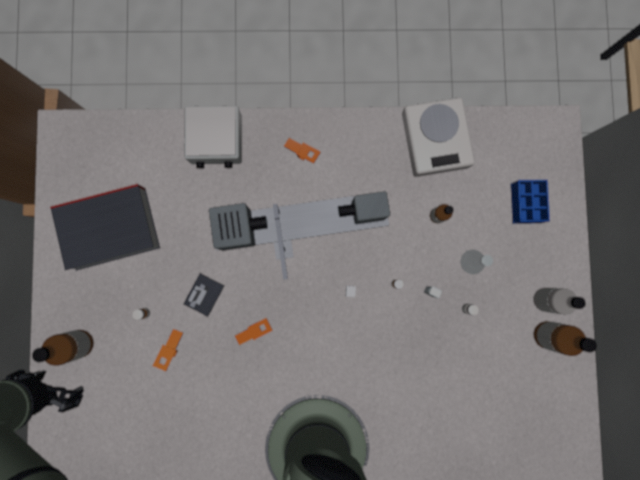

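Candidates for the carrier: grey one on the stand, scene (455,212) and top (202,292). The orange look-alikes are at scene (393,193), (481,185) and (322,370). Candidates for the tall cell: scene (198,207)/top (434,292), the short cell (286,217)/(351,292), and the vials (164,190) and (234,216). I choose the grey carrier and the tall cell at (198,207), then check them in a close crop.

```bash
cat > h.py <<'E'
import numpy as np, cv2
from scipy.spatial.transform import Rotation as R
from workcell import *
def cal(n):
    c=get_calibration(n); f=240/np.tan(np.radians(c["fovy"])/2)
    r=np.array(c["rotation"]); M=R.from_euler("xyz",r).as_matrix()
    return f,c["cx"],c["cy"],np.array(c["xyz"]),M
def proj(n,P):
    f,cx,cy,t,M=cal(n); p=(np.atleast_2d(P)-t)@M; return np.c_[cx+f*p[:,0]/p[:,2],cy+f*p[:,1]/p[:,2]]
def onz(n,u,v,z):
    f,cx,cy,t,M=cal(n); d=M@np.array([(u-cx)/f,(v-cy)/f,1]); return t+d*(z-t[2])/d[2]
def tri(a,b):
    A=[];B=[]
    for n,(u,v) in (("scene",a),("top",b)):
        f,cx,cy,t,M=cal(n); d=M@np.array([(u-cx)/f,(v-cy)/f,1]); d/=np.linalg.norm(d); Q=np.eye(3)-np.outer(d,d); A.append(Q);B.append(Q@t)
    return np.linalg.solve(A[0]+A[1],B[0]+B[1])
def crop(img,u0,v0,w,h,k):
    c=img[v0:v0+h,u0:u0+w,::-1]; c=cv2.convertScaleAbs(c,alpha=1.5)
    return cv2.resize(c,None,fx=k,fy=k,interpolation=cv2.INTER_CUBIC)
E
python3 - <<'E'
from h import *
s=cv2.imread("pics/scene0.png")[:,:,::-1];t=cv2.imread("pics/top0.png")[:,:,::-1]
a=np.vstack([np.hstack([crop(s,420,170,80,60,5),crop(t,165,260,80,60,5)]),np.hstack([crop(s,160,180,80,60,5),crop(t,390,260,80,60,5)])])
cv2.imwrite("pics/c1.png",a)
a=np.vstack([crop(s,210,200,250,115,3.2)[:350],crop(t,200,185,200,62,4)])
b=crop(s,210,195,250,120,3.2); c=crop(t,195,185,200,100,2)
cv2.imwrite("pics/c2.png",np.vstack([b,np.pad(c,((0,0),(0,400),(0,0)))]))
# sanity: tcp project
print(proj("scene",[0.247,.574,.195]),proj("top",[0.247,.574,.195]), proj("scene",[0,0,0]))
E
```

```text
[[564.80470665 129.0201815 ]] [[ 72.96754425 378.02435464]] [[337.04016581 123.21460455]]
```

View pics/c1.png

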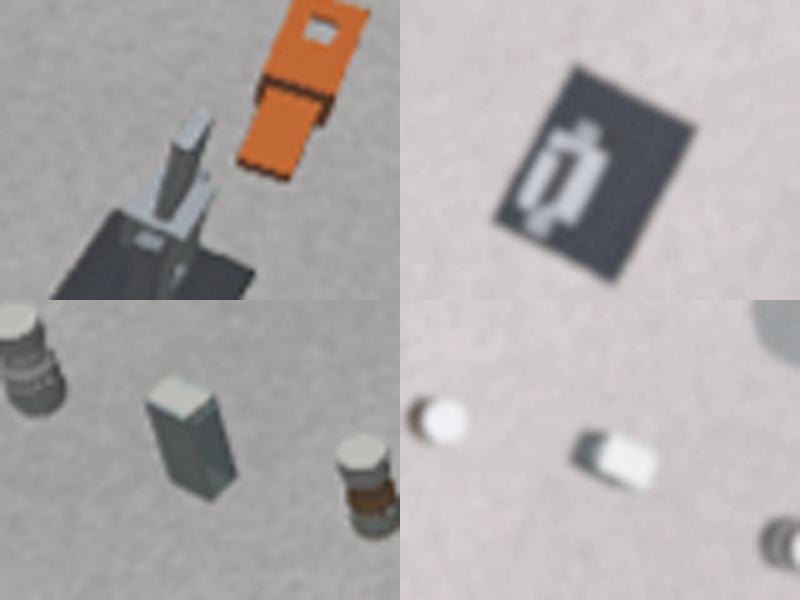

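View pics/c2.png

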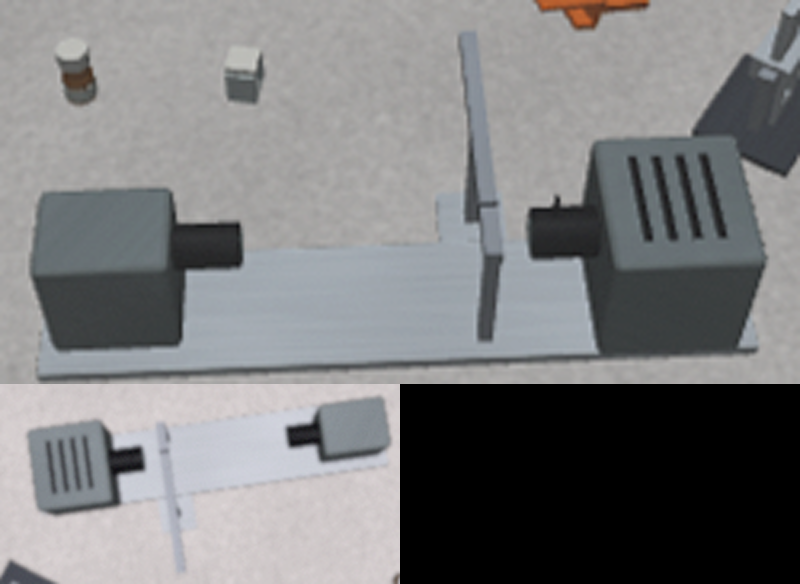

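The grey carrier is hung on the stand with its tab at about scene (457,203) and top (200,293). The tall cell is at scene (198,207) and top (434,291). The rail's free end is at scene (356,205), its +x end at (364,274) and the mark at (363,258). I'll fit box models to the image edges.

```bash
cat > fit.py <<'E'
from h import *
from scipy.optimize import minimize
from scipy.ndimage import map_coordinates
def grads(im):
    g=cv2.GaussianBlur(im.astype(np.float32),(0,0),.8)
    return np.stack([cv2.Sobel(g,cv2.CV_32F,1,0),cv2.Sobel(g,cv2.CV_32F,0,1)]).max(-1)*.5-np.stack([cv2.Sobel(-g,cv2.CV_32F,1,0),cv2.Sobel(-g,cv2.CV_32F,0,1)]).max(-1)*.5
def edges(n,box,pose,G):
    # box: x0,x1,y0,y1,z0,z1 in body frame; returns mean edge strength
    x,y,yaw=pose; c,s=np.cos(yaw),np.sin(yaw); t=cal(n)[3]
    l=np.array([c*(t[0]-x)+s*(t[1]-y),-s*(t[0]-x)+c*(t[1]-y),t[2]]); b=np.array(box).reshape(3,2)
    vis=lambda a,k:(l[a]>b[a,1]) if k else (l[a]<b[a,0])
    tot=[]
    for a in range(3):
        o=[i for i in range(3) if i!=a]
        for k in (0,1):
            for m in (0,1):
                if not(vis(o[0],k) or vis(o[1],m)): continue
                if b[2,0]<.02 and a!=2 and ((o[1]==2 and m==0)) : pass
                P=np.zeros((40,3)); P[:,a]=np.linspace(b[a,0],b[a,1],42)[1:-1]; P[:,o[0]]=b[o[0],k]; P[:,o[1]]=b[o[1],m]
                W=np.c_[x+c*P[:,0]-s*P[:,1],y+s*P[:,0]+c*P[:,1],P[:,2]]
                p=proj(n,W); d=p[-1]-p[0]; L=np.hypot(*d)
                if L<2: continue
                d/=L; gx,gy=[map_coordinates(G[n][i],[p[:,1],p[:,0]],order=1) for i in (0,1)]
                tot.append((L,np.mean(np.minimum(np.abs(-d[1]*gx+d[0]*gy),120))))
    tot=np.array(tot); return (tot[:,0]*tot[:,1]).sum()/tot[:,0].sum()
def fit(ims,boxes,x0,cams=("scene","top"),w=None,r=.006):
    G={n:grads(ims[n]) for n in cams}
    J=lambda p:-sum(edges(n,b,p,G) for n in cams for b in boxes)
    best=None; rng=np.random.default_rng(0)
    for i in range(14):
        st=np.array(x0)+(i>0)*rng.normal(size=3)*[r,r,.08]
        q=minimize(J,st,method="Nelder-Mead",options=dict(initial_simplex=st+np.vstack([np.zeros(3),np.diag([.004,.004,.06])]),xatol=1e-4,fatol=1e-2))
        if best is None or q.fun<best.fun: best=q
    return best.x,-best.fun
E
cat > m.py <<'E'
from fit import *
ims={n:cv2.imread(f"pics/{n}0.png")[:,:,::-1] for n in("scene","top")}
a=tri((356.1,205.3),(285,277.5));b=tri((363.8,273.75),(276.5,205.5));m=tri((362.8,258.4),(277.5,211.5)); print("rail tri",a,b,m)
yaw=np.arctan2(*(b-a)[1::-1]); mk=(a+(b-a)*.8)
rail=[-.16,.04,-.006,.006,.107,.119]
for cams in (("scene","top"),("scene",),("top",)):
    print("rail",cams,fit(ims,[rail],[mk[0],mk[1],yaw],cams))
c=onz("scene",180/1,0,.062)
cc=tri((160+183/5,180+97/5),(390+627/5,260+162/5)); print("cell top",cc)
ang=-.35
for cams in (("scene","top"),("scene",),("top",)):
    for y0 in (1.2,-.35): print("cell",cams,fit(ims,[[-.011,.011,-.017,.017,0,.062]],[cc[0],cc[1],y0],cams))
g=tri((420+195/5,170+130/5),(165+162/5,260+175/5)); print("tab",g)
E
python3 m.py
```

```text
rail tri [0.47595152 0.07652728 0.12006465] [0.665305   0.09934786 0.11399911] [0.64549024 0.09507459 0.13963756]Traceback (most recent call last):
  File "m.py", line 7, in <module>
    print("rail",cams,fit(ims,[rail],[mk[0],mk[1],yaw],cams))
                      ~~~^^^^^^^^^^^^^^^^^^^^^^^^^^^^^^^^^^^
  File "fit.py", line 32, in fit
    q=minimize(J,st,method="Nelder-Mead",options=dict(initial_simplex=st+np.vstack([np.zeros(3),np.diag([.004,.004,.06])]),xatol=1e-4,fatol=1e-2))
    res = _minimize_neldermead(fun, x0, args, callback, bounds=bounds,
                               **options)
    fxe = func(xe)
    fx = function(np.copy(x), *(wrapper_args + args))
  File "fit.py", line 28, in <lambda>
    J=lambda p:-sum(edges(n,b,p,G) for n in cams for b in boxes)
                ~~~^^^^^^^^^^^^^^^^^^^^^^^^^^^^^^^^^^^^^^^^^^^^^
  File "fit.py", line 28, in <genexpr>
    J=lambda p:-sum(edges(n,b,p,G) for n in cams for b in boxes)
                    ~~~~~^^^^^^^^^
  File "fit.py", line 21, in edges
    p=proj(n,W); d=p[-1]-p[0]; L=np.hypot(*d)
  File "h.py", line 9, in proj
    f,cx,cy,t,M=cal(n); p=(np.atleast_2d(P)-t)@M; return np.c_[cx+f*p[:,0]/p[:,2],cy+f*p[:,1]/p[:,2]]
                ~~~^^^
  File "h.py", line 5, in cal
    c=get_calibration(n); f=240/np.tan(np.radians(c["fovy"])/2)
ValueError: time passes only in moves, steps and waits
```

```bash
sed -i 's/^def cal(n)/from functools import lru_cache\n@lru_cache\ndef cal(n)/' h.py; time python3 m.py
```

```text
rail tri [0.47595152 0.07652728 0.12006465] [0.665305   0.09934786 0.11399911] [0.64549024 0.09507459 0.13963756]
rail ('scene', 'top') (array([0.63048725, 0.09574474, 0.13831777]), np.float64(94.95142454935973))
rail ('scene',) (array([0.63055887, 0.0967681 , 0.14381089]), np.float64(57.203417439167175))
rail ('top',) (array([0.63133465, 0.09421157, 0.12656724]), np.float64(41.4663129576975))
cell top [ 0.42681844 -0.42104758  0.09770714]
cell ('scene', 'top') (array([ 0.38354643, -0.41116568,  1.39524654]), np.float64(76.33228345535227))
cell ('scene', 'top') (array([ 0.3818653 , -0.4338234 ,  0.52334257]), np.float64(116.15862023227852))
cell ('scene',) (array([ 0.40365838, -0.4153279 ,  2.08544561]), np.float64(55.18488758438304))
cell ('scene',) (array([ 0.40596066, -0.4166102 , -0.89773488]), np.float64(53.16007120166619))
cell ('top',) (array([ 0.40908008, -0.43739401,  1.38580048]), np.float64(27.91681505194285))
cell ('top',) (array([ 0.40448601, -0.43405964, -0.25217457]), np.float64(27.85317835456826))
tab [0.43518091 0.30698557 0.12810039]
real	0m14.988s
user	0m15.428s
sys	0m0.148s
```

```bash
cat > m2.py <<'E'
from fit import *
ims={n:cv2.imread(f"pics/{n}0.png")[:,:,::-1] for n in("scene","top")}
C3=(("scene","top"),("scene",),("top",))
cc=tri((160+183/5,180+97/5),(390+227/5,260+162/5)); print("cell top",cc)
for cams in C3: print("cell",cams,fit(ims,[[-.011,.011,-.017,.017,0,.062]],[cc[0],cc[1],-.35],cams))
s=onz("top",165+194/5,260+175/5,.008); print("base",s)
for cams in C3: print("stand",cams,fit(ims,[[-.05,.05,-.04,.04,0,.008]],[s[0],s[1],-.5],cams))
g=tri((420+195/5,170+130/5),(165+162/5,260+175/5)); print("tab",g)
for cams in C3: print("carrier",cams,fit(ims,[[-.02,.02,-.0155,.0155,.075,.080],[-.015,.015,-.0045,.0045,.08,.13]],[g[0],g[1],-.48],cams))
E
python3 m2.py
```

```text
cell top [ 0.42857683 -0.32869115  0.0589072 ]
cell ('scene', 'top') (array([ 0.42975226, -0.32946625, -0.58913509]), np.float64(148.31248028543143))
cell ('scene',) (array([ 0.42885804, -0.32998064, -0.62911957]), np.float64(79.9275008118701))
cell ('top',) (array([ 0.4324186 , -0.33040095, -0.26812421]), np.float64(74.45774051026551))
base [0.43028781 0.31178825 0.008     ]
stand ('scene', 'top') (array([ 0.43294406,  0.31396717, -0.49719351]), np.float64(216.81751389453325))
stand ('scene',) (array([ 0.4329753 ,  0.31405128, -0.4977035 ]), np.float64(97.26507999083978))
stand ('top',) (array([ 0.43206626,  0.31352349, -0.49307235]), np.float64(119.77342643683305))
tab [0.43518091 0.30698557 0.12810039]
carrier ('scene', 'top') (array([ 0.43350907,  0.31309852, -0.52720736]), np.float64(311.9088752171432))
carrier ('scene',) (array([ 0.43089989,  0.3139512 , -0.57013433]), np.float64(124.16055904523046))
carrier ('top',) (array([ 0.43400097,  0.3124529 , -0.45470159]), np.float64(197.6996273893701))
```

```bash
cat > go.py <<'E'
import sys; from h import *
def delta(p,yaw,st=None,verbose=True):
    s=st or observe(); M=R.from_euler("xyz",s["tool_rot"]); T=R.from_euler("xyz",[np.pi,0,yaw])
    d=M.inv().apply(np.array(p)-s["position"])/.5; r=(M.inv()*T).as_rotvec()/np.radians(120)
    print("d",np.round(d,4),"r",np.round(r,4),"| t",round(s["clock"],2),"pos",np.round(s["position"],4),"rot",np.round(s["tool_rot"],4),"w",round(s["grip_width"],4)); return d,r
if __name__=="__main__":
    v=[float(a) for a in sys.argv[1:]]
    for i in range(0,len(v),4): delta(v[i:i+3],v[i+3])
E
cat > m3.py <<'E'
from fit import *
ims={n:cv2.imread(f"pics/{n}0.png")[:,:,::-1] for n in("scene","top")}
print("bottle",onz("top",75,345,0), onz("scene",577,207,0))
for cams in (("scene","top"),("scene",),("top",)):
    G=None
    print("base+rail",cams,fit(ims,[[-.05,.05,-.20,.20,0,.012]],[.62,.0,.135],cams),)
for y in np.arange(-.7,-.1,.05):
    G={n:grads(ims[n]) for n in ims}
    f=[]
    for n in ("scene","top"):
        f.append(max(edges(n,[-.011,.011,-.017,.017,0,.062],[.430+a,-.3295+b,y],G) for a in (-.003,-.0015,0,.0015,.003) for b in (-.003,-.0015,0,.0015,.003)))
    print(round(y,2),np.round(f,1))
E
python3 m3.py; python3 go.py .30 .50 .28 2.66 .4335 .3133 .16 2.647
```

```text
bottle [0.29642627 0.67251228 0.        ] [0.31622182 0.66244842 0.        ]
base+rail ('scene', 'top') (array([ 0.64299555, -0.01465702,  0.13167334]), np.float64(101.82533713585873))
base+rail ('scene',) (array([ 0.64465246, -0.02354438,  0.1309706 ]), np.float64(78.91644053964691))
base+rail ('top',) (array([ 0.65271762, -0.01867697,  0.20376784]), np.float64(37.730764677136705))
-0.7 [78.9 64.6]
-0.65 [79.4 67.1]
-0.6 [79.4 69.1]
-0.55 [78.7 70.6]
-0.5 [77.  71.2]
-0.45 [76.3 71.3]
-0.4 [74.5 70.9]
-0.35 [72.6 72.7]
-0.3 [70.2 73.4]
-0.25 [67.8 73.4]
-0.2 [65.9 72.9]
-0.15 [64.3 70.5]
d [-0.1553 -0.0938 -0.1715] r [-0.0005  0.0001  0.0357] | t 0.1 pos [0.2472 0.5737 0.1942] rot [-3.1406e+00  1.0000e-04  2.7348e+00] w 0.0852
d [-0.5482 -0.3308  0.0688] r [-0.0005  0.0001  0.0419] | t 0.1 pos [0.2472 0.5737 0.1942] rot [-3.1406e+00  1.0000e-04  2.7348e+00] w 0.0852
```

Call:
play_rows(deltas=[[-0.07,-0.04,0,0,0,0.006,0.2],[-0.15,-0.09,0,0,0,0.012,0.3],[-0.23,-0.14,0,0,0,0.018,0.4],[-0.31,-0.19,0,0,0,0.024,0.5],[-0.39,-0.235,0,0,0,0.03,0.5],[-0.47,-0.28,0.02,0,0,0.036,0.5],[-0.548,-0.331,0.069,-0.0005,0,0.042,0.5],[-0.548,-0.331,0.069,-0.0005,0,0.042,0.5],[-0.548,-0.331,0.069,-0.0005,0,0.042,0.5]], newtons=30)

```text
clock: 1.0
position: [0.4337, 0.3124, 0.1596]
tool_rot: [-3.141, -0.0, 2.645]
force: [-1.1, 1.1, 0.2]
grip_width: 0.0423
finger_force: 0.0
```

```bash
python3 go.py .4335 .3133 .093 2.647
python3 - <<'E'
from h import *
s=grab_frame("scene");t=grab_frame("top")
cv2.imwrite("pics/s1.png",s[:,:,::-1]);cv2.imwrite("pics/t1.png",t[:,:,::-1])
k=5
def cc(im,n,P,z0=80):
    u,v=proj(n,P)[0].astype(int); return u-z0//2,v-z0//2
p=observe()["position"]
us=cc(s,"scene",p);ut=cc(t,"top",p);a=crop(s,*us,80,80,k);b=crop(t,*ut,80,80,k)
for im,n,o in((a,"scene",us),(b,"top",ut)):
    for q in (p,[.4335,.3133,.130]):
        e=((proj(n,q)[0]+.5-o)*k).astype(int); cv2.circle(im,tuple(int(x) for x in e),4,(0,0,255),1)
cv2.imwrite("pics/c3.png",np.hstack([a,b]));
E
```

```text
d [0.0012 0.0014 0.1332] r [-0.0001 -0.0002 -0.0011] | t 1.0 pos [0.4337 0.3124 0.1596] rot [-3.1413e+00 -4.0000e-04  2.6446e+00] w 0.0423
```

View pics/c3.png

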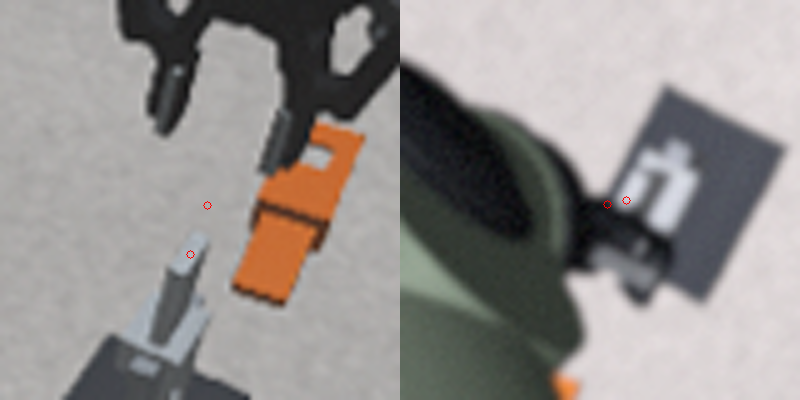

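The scene crop shows the tab marker on the tab top at (190,254), but the fingertips at (165,130) and (270,170) sit higher than the TCP marker. I'll take a fresh frame and overlay the expected fingertip points.

Run:
```python
from h import *
s=grab_frame("scene");t=grab_frame("top"); o=observe(); print(o["clock"],o["position"],o["tool_rot"],o["grip_width"])
cv2.imwrite("pics/s2.png",s[:,:,::-1]);cv2.imwrite("pics/t2.png",t[:,:,::-1])
p=np.array(o["position"]);M=R.from_euler("xyz",o["tool_rot"]).as_matrix();k=5;w=o["grip_width"]/2
out=[]
for im,n in((s,"scene"),(t,"top")):
    q=proj(n,p)[0].astype(int); org=q-[40,50]; a=crop(im,*org,80,100,k)
    for P,c in ((p,(0,0,255)),(p+w*M[:,1]-.007*M[:,2],(0,255,0)),(p-w*M[:,1]-.007*M[:,2],(255,255,0)),([.4335,.3133,.130],(255,0,255))):
        e=((proj(n,P)[0]+.5-org)*k).astype(int); cv2.circle(a,tuple(int(x) for x in e),4,c,2)
    out.append(a)
cv2.imwrite("pics/c4.png",np.hstack(out));
```

```text
1.2 [0.43288375 0.31484675 0.16053374] [ 3.13987077e+00 -2.13390054e-04  2.64874652e+00] 0.04275883286335415
```

View pics/c4.png

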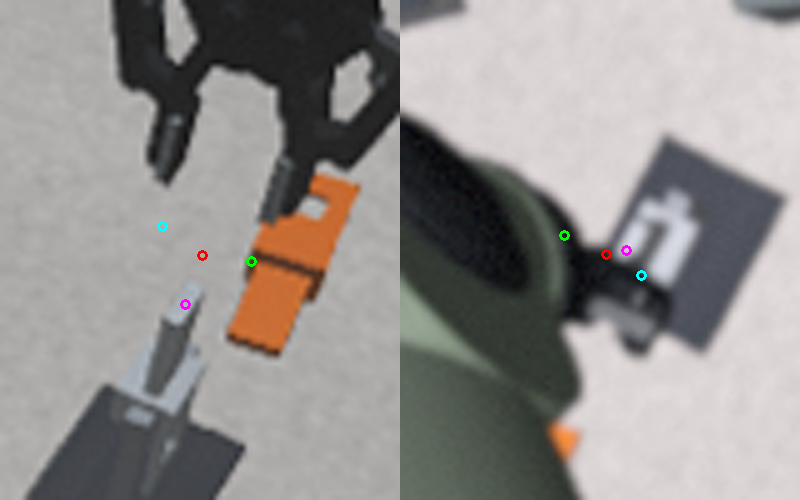

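Scene fingertips appear at (165,183) and (272,222), about 8 px above where they are predicted. I suspect lens distortion, so I'll check the straightness of the table's edges and the robot base projection numerically.

Run:
```python
from h import *
print("base proj",proj("top",[0,0,0]),proj("scene",[0,0,0]))
ims={n:cv2.imread(f"pics/{n}0.png") for n in("scene","top")}
def curve(im,cols,r0,r1,vert=False,sgn=0):
    g=cv2.GaussianBlur(im.astype(np.float32).mean(2),(0,0),1.2)
    if vert: g=g.T
    d=np.gradient(g,axis=0); pts=[]
    for c in cols:
        a=r0(c) if callable(r0) else r0; seg=d[int(a):int(a)+r1,c]; j=np.argmax(np.abs(seg)); 
        o=0
        if 0<j<len(seg)-1:
            s=np.abs(seg); o=.5*(s[j-1]-s[j+1])/(s[j-1]-2*s[j]+s[j+1]+1e-9)
        pts.append((c,int(a)+j+o))
    pts=np.array(pts); k=np.polyfit(pts[:,0],pts[:,1],1); res=pts[:,1]-np.polyval(k,pts[:,0])
    print([(int(c),round(float(v),1),round(float(x),1)) for (c,v),x in zip(pts,res)])
curve(ims["top"],list(range(60,570,30)),100,20)
curve(ims["top"],list(range(120,460,25)),lambda r:580+(r-110)*.065-12,30,True)
curve(ims["scene"],list(range(20,640,40)),lambda c:408+c*.083-8,30)
```

```text
base proj [[316.48757417 448.62652039]] [[337.04016581 123.21460455]]
[(60, 109.2, -2.8), (90, 117.7, 6.1), (120, 110.1, -1.1), (150, 109.7, -1.1), (180, 108.8, -1.5), (210, 106.6, -3.3), (240, 112.4, 2.9), (270, 108.6, -0.5), (300, 108.5, -0.2), (330, 111.9, 3.7), (360, 107.2, -0.6), (390, 108.0, 0.6), (420, 104.3, -2.6), (450, 107.0, 0.5), (480, 106.4, 0.3), (510, 105.1, -0.6), (540, 105.8, 0.5)]
[(120, 580.1, -0.3), (145, 582.1, 0.0), (170, 583.8, 0.2), (195, 585.1, -0.1), (220, 586.8, 0.1), (245, 588.1, -0.2), (270, 589.9, -0.0), (295, 591.2, -0.2), (320, 592.9, -0.1), (345, 596.1, 1.5), (370, 595.9, -0.2), (395, 597.5, -0.2), (420, 599.0, -0.3), (445, 600.6, -0.3)]
[(20, 419.0, -1.7), (60, 427.3, 3.3), (100, 431.0, 3.6), (140, 421.0, -9.7), (180, 438.1, 4.0), (220, 436.7, -0.8), (260, 440.3, -0.6), (300, 449.0, 4.7), (340, 452.7, 5.0), (380, 451.1, 0.1), (420, 442.1, -12.3), (460, 458.2, 0.4), (500, 461.8, 0.7), (540, 465.4, 0.9), (580, 469.0, 1.1), (620, 472.6, 1.3)]
```

Run:
```python
from h import *
p=np.array([0.43288375,0.31484675,0.16053374]); os_=proj("scene",p)[0].astype(int)-[40,50]; ot=proj("top",p)[0].astype(int)-[40,50]
def res(a,b,l):
    u=np.array(a)/5+os_-.5; v=(np.array(b)-[400,0])/5+ot-.5; P=tri(u,v); print(l,np.round(P,4),"res",np.round(proj("scene",P)[0]-u,1),np.round(proj("top",P)[0]-v,1))
for b in ((640,345),(650,335),(665,300),(660,320),(630,330),(645,300)): res((162,180),b,b)
res((190,292),(630,248),"tab top")
q=p+[0,0,0]
for d in ([0,0,.01],[-.01,0,0],[0,.01,0]): print(d,np.round(proj("scene",p+d)-proj("scene",p),1),np.round(proj("top",p+d)-proj("top",p),1))
a=np.array([observe()["position"] for _ in range(5)]);print(a.std(0))
```

```text
(640, 345) [0.3885 0.2981 0.1655] res [-0.5  0.1] [-0.5 -0. ]
(650, 335) [0.3937 0.2946 0.1695] res [-1.5  0.1] [-1.4 -0. ]
(665, 300) [0.4117 0.2868 0.1844] res [-3.   0.3] [-2.8 -0.1]
(660, 320) [0.4015 0.2904 0.1757] res [-2.5  0.2] [-2.4 -0. ]
(630, 330) [0.3964 0.2985 0.1728] res [ 0.6 -0.1] [0.6 0. ]
(645, 300) [0.4117 0.2914 0.1853] res [-0.8  0.1] [-0.8 -0. ]
tab top [0.4353 0.3112 0.1391] res [-0.9  0.1] [-0.8 -0. ]
[0, 0, 0.01] [[ 1.  -3.2]] [[-1.1  0.2]]
[-0.01, 0, 0] [[-0.4 -3. ]] [[-0.   4.1]]
[0, 0.01, 0] [[4.4 0.2]] [[-4.1  0.1]]
[0. 0. 0.]
```

Run:
```python
from h import *
s1,s2=[cv2.imread(f"pics/s{i}.png").astype(int) for i in(1,2)]
t1,t2=[cv2.imread(f"pics/t{i}.png").astype(int) for i in(1,2)]
print(abs(s1-s2).max(),abs(t1-t2).max())
p=np.array([.2472,.5737,.1942]);M=R.from_euler("xyz",[-3.1406,0,2.7348]).as_matrix()
for n in("scene","top"): print(n,[np.round(proj(n,p+k*.0425*M[:,1]-.013*M[:,2])[0],1) for k in(1,-1)])
s=cv2.imread("pics/scene0.png")[:,:,::-1];t=cv2.imread("pics/top0.png")[:,:,::-1]
out=[]
for im,n,o in((s,"scene",(530,60)),(t,"top",(20,350))):
    a=crop(im,*o,100,80,4)
    for P,c in ((p,(0,0,255)),(p+.0425*M[:,1]-.013*M[:,2],(0,255,0)),(p-.0425*M[:,1]-.013*M[:,2],(255,255,0))):
        e=((proj(n,P)[0]+.5-o)*4).astype(int); cv2.circle(a,tuple(int(x) for x in e),4,c,2)
    out.append(a)
cv2.imwrite("pics/c5.png",np.hstack(out))
```

```text
93 36
scene [array([585.1, 130. ]), array([548.6, 120. ])]
top [array([ 53.6, 372.1]), array([ 87. , 386.1])]
```

View pics/c5.png

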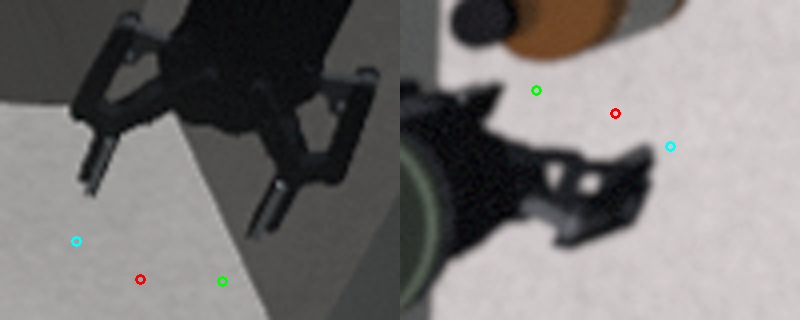

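Run:
```python
from h import *
for l,a,b in (("mid",(573.4,113.75),(64,380.4)),("A",(530+92/4,60+193/4),(20+252/4,350+155/4)),("B",(530+255/4,60+237/4),(20+100/4,350+88/4))):
    P=tri(a,b);print(l,np.round(P,4),np.round(proj("scene",P)-a,1),np.round(proj("top",P)-b,1))
```

```text
mid [0.2522 0.5723 0.2418] [[-1.2  0.3]] [[-1.3 -0. ]]
A [0.2327 0.5296 0.2414] [[-1.2  0.3]] [[-1.3 -0. ]]
B [0.2718 0.6139 0.2428] [[-0.9  0.2]] [[-0.9 -0. ]]
```

Triangulated fingertips agree with the reported pose in x and y but look about 30 mm higher than stated. I'll test by descending around the tab (16 mm of clearance each side) and closing gently.

Call:
play_rows(deltas=[[0,0,0.04,0,0,0,0.5],[0,0,0.08,0,0,0,0.5],[0,0,0.12,0,0,0,0.5],[0,0,0.13,0,0,0,0.5],[0,0,0.13,0,0,0,0.6],[0,0,0.13,0,0,0,0.8],[0,0,0.13,0,0,0,1],[0,0,0.13,0,0,0,1],[0,0,0.13,0,0,0,1],[0,0,0.13,0,0,0,1]], newtons=30)

```text
clock: 2.2
position: [0.4336, 0.3137, 0.0954]
tool_rot: [3.14, 0.0, 2.647]
force: [-0.5, 0.2, 0.2]
grip_width: -0.0001
finger_force: 0.0
```

Run:
```python
from h import *
s=grab_frame("scene");t=grab_frame("top"); o=observe(); print(o["clock"],o["position"],o["grip_width"])
cv2.imwrite("pics/s3.png",s[:,:,::-1]);cv2.imwrite("pics/t3.png",t[:,:,::-1])
p=np.array([.4335,.3135,.095]);k=5;out=[]
for im,n in((s,"scene"),(t,"top")):
    q=proj(n,p)[0].astype(int); org=q-[40,50]; print(org); a=crop(im,*org,80,100,k)
    for P,c in ((p,(0,0,255)),(p+[0,0,.03],(0,255,0)),(p+[0,0,.05],(255,255,0))):
        e=((proj(n,P)[0]+.5-org)*k).astype(int); cv2.circle(a,tuple(int(x) for x in e),3,c,1)
    out.append(a)
cv2.imwrite("pics/c6.png",np.hstack(out));
```

```text
2.3 [0.43349437 0.31365542 0.09528685] 0.00015751929057851156
[415 155]
[155 245]
```

View pics/c6.png

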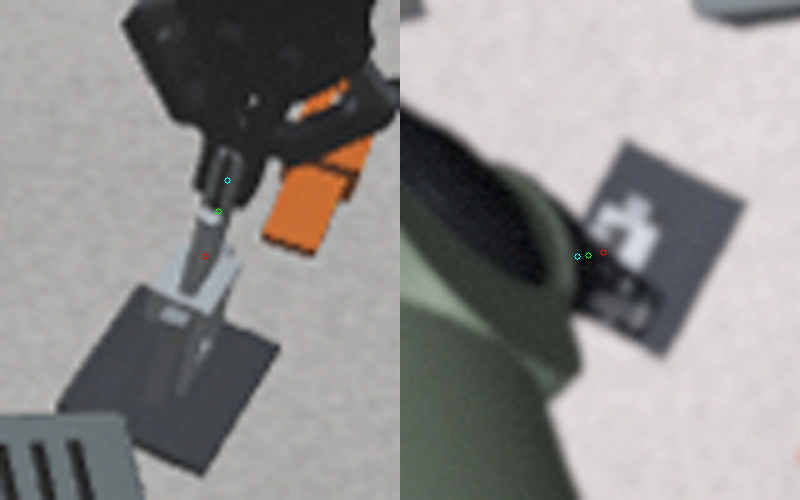

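The shut fingertips sit right at the tab's top edge, crop (220,205), so the real tips are about 34 mm above the reported TCP. I'll use heights relative to the grasp from here on. Open, go down 36 mm, close.

Call:
play_rows(deltas=[[0,0,0,0,0,0,0.6],[0,0,0,0,0,0,0.6],[0,0,0,0,0,0,0.6],[0,0,0.03,0,0,0,0.6],[0,0,0.06,0,0,0,0.6],[0,0,0.072,0,0,0,0.7],[0,0,0.072,0,0,0,0.9],[0,0,0.072,0,0,0,1],[0,0,0.072,0,0,0,1],[0,0,0.072,0,0,0,1]], newtons=40)

```text
clock: 3.3
position: [0.4337, 0.3138, 0.0597]
tool_rot: [3.14, 0.0, 2.647]
force: [0.6, 0.6, -1.3]
grip_width: 0.0085
finger_force: 44.4
```

Call:
play_rows(deltas=[[0,0,-0.05,0,0,0,1],[0,0,-0.12,0,0,0,1],[0,0,-0.19,0,0,0,1],[0,0,-0.26,0,0,0,1],[0,0,-0.26,0,0,0,1],[0,0,-0.26,0,0,0,1]])

```text
clock: 3.9
position: [0.4336, 0.3137, 0.1898]
tool_rot: [3.139, 0.0, 2.647]
force: [-0.1, 0.2, -1.9]
grip_width: 0.0082
finger_force: 44.5
```

```bash
python3 go.py .507 .0785 .19 3.28
```

```text
d [-0.3525 -0.3443 -0.0012] r [ 0.0011  0.0006 -0.3023] | t 3.9 pos [0.4336 0.3137 0.1898] rot [3.1391e+00 4.0000e-04 2.6468e+00] w 0.0082
```

Call:
play_rows(deltas=[[-0.05,-0.05,0,0,0,-0.04,1],[-0.1,-0.1,0,0,0,-0.09,1],[-0.15,-0.15,0,0,0,-0.14,1],[-0.2,-0.2,0,0,0,-0.19,1],[-0.25,-0.25,0,0,0,-0.24,1],[-0.3,-0.3,0,0,0,-0.28,1],[-0.34,-0.335,0,0,0,-0.302,1],[-0.3525,-0.344,0,0,0,-0.302,1],[-0.3525,-0.344,0,0,0,-0.302,1],[-0.3525,-0.344,0,0,0,-0.302,1]])

```text
clock: 4.9
position: [0.5063, 0.0795, 0.1884]
tool_rot: [3.14, -0.001, -3.004]
force: [-0.4, 0.4, -0.8]
grip_width: 0.0083
finger_force: 44.3
```

```bash
python3 go.py .507 .0785 .19 3.28
cat > look.py <<'E'
from h import *
import sys
def look(tag,p,boxes,k=5,W=80,H=100,up=55):
    s=grab_frame("scene");t=grab_frame("top");out=[]
    for im,n in((s,"scene"),(t,"top")):
        cv2.imwrite(f"pics/{n}_{tag}.png",im[:,:,::-1])
        q=proj(n,p)[0].astype(int); org=q-[W//2,up]; a=crop(im,*org,W,H,k)
        for P,c in boxes:
            e=((proj(n,P)+.5-org)*k).astype(int); cv2.polylines(a,[e.reshape(-1,1,2)],True,c,1)
        out.append(a)
    cv2.imwrite(f"pics/c_{tag}.png",np.hstack(out))
def rect(x,y,yaw,x0,x1,y0,y1,z):
    c,s=np.cos(yaw),np.sin(yaw); return np.array([[x+c*a-s*b,y+s*a+c*b,z] for a,b in((x0,y0),(x1,y0),(x1,y1),(x0,y1))])
E
python3 - <<'E'
from look import *
o=observe();x,y,_=o["position"]
look("7",[.507,.0785,.16],[(rect(.6305,.0957,.1383,-.16,.04,-.006,.006,.119),(0,0,255)),(rect(x,y,.1383,-.015,.015,-.0045,.0045,.26),(0,255,0)),(rect(x,y,.1383,-.02,.02,-.0155,.0155,.21),(255,255,0))])
E
```

```text
d [-0.0011 -0.0021 -0.0033] r [ 0.0006 -0.0003 -0.0002] | t 4.9 pos [0.5063 0.0795 0.1884] rot [ 3.1404e+00 -6.0000e-04 -3.0037e+00] w 0.0083
```

View pics/c_7.png

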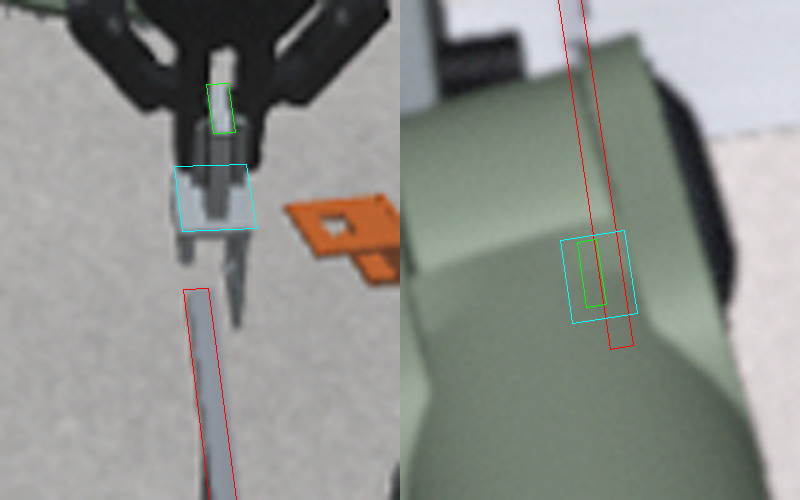

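The overlays fit. The carrier is over the rail near its free end with the slit plate on the lamp side, the rail is at crop (199,290), and the error is about 1 mm. Lowering by 86 mm, since the rail top is 44 mm above the stand's bar.

Call:
play_rows(deltas=[[0,0,0.03,0,0,0.002,1],[0,0,0.06,0,0,0.003,1],[0,0,0.09,0,0,0.003,1],[0,0,0.12,0,0,0.003,1],[0,0,0.14,0,0,0.003,1],[0,0,0.155,0,0,0.003,1],[0,0,0.165,0,0,0.003,1],[0,0,0.17,0,0,0.003,1],[0,0,0.17,0,0,0.003,1]])

```text
clock: 5.9
position: [0.5069, 0.0786, 0.104]
tool_rot: [3.141, 0.001, -3.01]
force: [0.6, -0.3, 0.6]
grip_width: 0.0081
finger_force: 44.4
```

Run:
```python
from h import *
o=observe();print(o["clock"],o["force"],o["moment"],o["position"],o["tool_rot"])
```

```text
5.9 [ 0.64855172 -0.28729832  0.61963133] [ 0.01941792  0.02001223 -0.01250997] [0.50691696 0.0785977  0.10400424] [ 3.14073895e+00  5.08991046e-04 -3.01014389e+00]
```

Call:
play_rows(deltas=[[0,0,0.002,0,0,0,1],[0,0,0.004,0,0,0,1],[0,0,0.004,0,0,0,1]])

```text
clock: 6.2
position: [0.5073, 0.0786, 0.1029]
tool_rot: [3.141, 0.002, -3.01]
force: [-4.1, -2.0, 12.9]
grip_width: 0.0085
finger_force: 46.5
```

```bash
python3 - <<'E'
from look import *
look("8",[.55,.085,.12],[(rect(.6305,.0957,.1383,-.16,.04,-.006,.006,.119),(0,0,255)),(rect(.5067,.0795,.132,-.015,.015,-.0045,.0045,.174),(0,255,0)),(rect(.5067,.0795,.132,-.02,.02,-.0155,.0155,.124),(255,255,0))])
E
python3 - <<'E'
from fit import *
import fit as F
print("mark pick",onz("scene",362.8,258.4,.119))
ims={n:cv2.imread(f"pics/{n}0.png") for n in("scene","top")}
yaw=.132; u=np.array([np.cos(yaw),np.sin(yaw)]); a=np.array([.6305,.0957])
ss=np.arange(-.18,.06,.002)
for n in ims:
    g=cv2.GaussianBlur(ims[n].astype(np.float32).mean(2),(0,0),.5)
    P=proj(n,np.c_[a+ss[:,None]*u,np.full(len(ss),.119)]); v=map_coordinates(g,[P[:,1],P[:,0]],order=1)
    print(n,"end-",[(round(1000*s),int(x)) for s,x in zip(ss,v) if s<-.145]); print("mark",[(round(1000*s),int(x)) for s,x in zip(ss,v) if s>-.02])
im8={n:cv2.imread(f"pics/{n}_8.png")[:,:,::-1] for n in("scene","top")}
boxes=[[-.02,.02,-.0155,.0155,.119,.124]]
print("carrier",fit(im8,boxes,[.507,.0792,.132],("scene",),r=.003))
boxes=[[-.02,.02,-.0155,.0155,.119,.124],[-.015,.015,-.0045,.0045,.124,.174]]
print("carrier",fit(im8,boxes,[.507,.0792,.132],("scene",),r=.003))
E
```

```text
mark pick [0.62915958 0.09817561 0.119     ]
scene end- [(-180, 108), (-178, 107), (-176, 108), (-174, 108), (-172, 108), (-170, 108), (-168, 107), (-166, 107), (-164, 107), (-162, 104), (-160, 101), (-158, 96), (-156, 95), (-154, 95), (-152, 95), (-150, 96), (-148, 96), (-146, 96)]
mark [(-20, 94), (-18, 94), (-16, 94), (-14, 94), (-12, 94), (-10, 94), (-8, 94), (-6, 90), (-4, 79), (-2, 63), (0, 64), (2, 81), (4, 93), (6, 95), (8, 94), (10, 94), (12, 94), (14, 94), (16, 94), (18, 94), (20, 94), (22, 94), (24, 94), (26, 94), (28, 94), (30, 94), (32, 94), (34, 94), (36, 90), (38, 80), (40, 65), (42, 50), (44, 49), (46, 49), (48, 49), (50, 50), (52, 49), (54, 49), (56, 50), (58, 52)]
top end- [(-180, 134), (-178, 135), (-176, 135), (-174, 135), (-172, 135), (-170, 135), (-168, 134), (-166, 133), (-164, 131), (-162, 129), (-160, 126), (-158, 123), (-156, 120), (-154, 119), (-152, 119), (-150, 120), (-148, 120), (-146, 120)]
mark [(-20, 117), (-18, 119), (-16, 119), (-14, 119), (-12, 119), (-10, 118), (-8, 118), (-6, 115), (-4, 111), (-2, 102), (0, 98), (2, 99), (4, 107), (6, 114), (8, 117), (10, 118), (12, 118), (14, 117), (16, 117), (18, 117), (20, 117), (22, 117), (24, 117), (26, 117), (28, 117), (30, 117), (32, 117), (34, 117), (36, 119), (38, 124), (40, 130), (42, 135), (44, 139), (46, 141), (48, 141), (50, 141), (52, 140), (54, 140), (56, 139), (58, 138)]
carrier (array([0.48071165, 0.07762786, 0.61836436]), np.float64(86.32136616987151))
carrier (array([0.50439272, 0.07993486, 0.03796668]), np.float64(130.54054626872562))
```

Run:
```python
from fit import *
ims={n:cv2.imread(f"pics/{n}0.png") for n in("scene","top")}
yaw=.132; u=np.array([np.cos(yaw),np.sin(yaw)]); w=np.array([-u[1],u[0]]); a=np.array([.6305,.0957])
ts=np.arange(-.02,.02,.0005)
for n in ims:
    g=ims[n].astype(np.float32).mean(2)
    for s0 in (-.135,-.1,-.065,-.03,.02):
        acc=0
        for s in np.arange(s0-.012,s0+.0121,.002):
            P=proj(n,np.c_[a+s*u+ts[:,None]*w,np.full(len(ts),.119)]); acc=acc+map_coordinates(g,[P[:,1],P[:,0]],order=1)
        d=np.gradient(acc); i=np.argsort(-abs(d)); L=[];
        for j in i:
            if all(abs(ts[j]-x)>.004 for x,_ in L): L.append((ts[j],d[j]))
            if len(L)==4: break
        print(n,s0,[(round(1000*x,1),int(y)) for x,y in L])
```

```text
scene -0.135 [(np.float64(-6.5), -76), (np.float64(-2.5), 28), (np.float64(7.5), 20), (np.float64(-14.0), 3)]
scene -0.1 [(np.float64(-6.5), -82), (np.float64(-2.5), 29), (np.float64(7.5), 24), (np.float64(-10.5), 4)]
scene -0.065 [(np.float64(-7.0), -87), (np.float64(-3.0), 44), (np.float64(7.5), 29), (np.float64(18.5), -3)]
scene -0.03 [(np.float64(-10.0), -106), (np.float64(-4.5), 103), (np.float64(7.5), 31), (np.float64(-14.0), -20)]
scene 0.02 [(np.float64(-7.0), -76), (np.float64(-15.5), -39), (np.float64(7.5), 38), (np.float64(-3.0), 35)]
top -0.135 [(np.float64(-7.0), -21), (np.float64(7.0), 14), (np.float64(-11.0), -5), (np.float64(3.0), 4)]
top -0.1 [(np.float64(-6.5), -19), (np.float64(7.0), 14), (np.float64(-10.5), -9), (np.float64(3.0), 6)]
top -0.065 [(np.float64(-8.0), -20), (np.float64(6.5), 15), (np.float64(10.5), 7), (np.float64(-1.0), 6)]
top -0.03 [(np.float64(-6.5), -21), (np.float64(7.0), 19), (np.float64(3.0), 6), (np.float64(-10.5), -5)]
top 0.02 [(np.float64(-9.0), -38), (np.float64(-3.5), 20), (np.float64(7.0), 18), (np.float64(-13.0), -8)]
```

Call:
play_rows(deltas=[[0,0.001,-0.002,0,0,0,1],[-0.025,0.002,-0.0025,0,0,0,1],[-0.055,0.002,-0.0025,0,0,0,1],[-0.085,0.002,-0.0025,0,0,0,1],[-0.12,0.002,-0.0025,0,0,0,1],[-0.155,0.002,-0.0025,0,0,0,1],[-0.19,0.002,-0.0025,0,0,0,1],[-0.22,0.002,-0.0025,0,0,0,1],[-0.24,0.002,-0.0025,0,0,0,1],[-0.2485,0.002,-0.0025,0,0,0,1]])

```text
clock: 7.3
position: [0.6305, 0.0959, 0.1032]
tool_rot: [3.141, 0.001, -3.01]
force: [1.1, 0.1, -0.3]
grip_width: 0.0085
finger_force: 44.4
```

Call:
play_rows(deltas=[[0,0,0,0,0,0,1],[0,0,0,0,0,0,1]])

```text
clock: 7.5
position: [0.6294, 0.0957, 0.1033]
tool_rot: [3.141, 0.0, -3.01]
force: [1.0, 0.5, -1.2]
grip_width: 0.0083
finger_force: 44.4
```

```bash
python3 go.py .630 .0963 .103 3.274
python3 - <<'E'
from look import *
look("9",[.62,.095,.12],[(rect(.630,.0963,.132,-.015,.015,-.0045,.0045,.174),(0,255,0)),(rect(.630,.0963,.132,-.02,.02,-.0155,.0155,.124),(255,255,0)),(rect(.630,.0963,.132,-.16,.04,-.006,.006,.119),(0,0,255))])
E
```

```text
d [-0.0013  0.001   0.0006] r [ 0.0004  0.0001 -0.0005] | t 7.5 pos [0.6294 0.0957 0.1033] rot [ 3.1408e+00  2.0000e-04 -3.0102e+00] w 0.0083
```

```bash
cat > edge.py <<'E'
from fit import *
def run(fn):
    g=cv2.GaussianBlur(cv2.imread(fn).astype(np.float32).mean(2),(0,0),.5)
    yaw=.132; u=np.array([np.cos(yaw),np.sin(yaw)]); w=np.array([-u[1],u[0]]); a=np.array([.630,.0963])
    ss=np.arange(-.03,.035,.001)
    for ts,z in (((-.013,-.011,-.009),.124),((.009,.011,.013),.124),((-.003,0,.003),.174),((-.003,0,.003),.119)):
        acc=0
        for t in ts:
            P=proj("scene",np.c_[a+ss[:,None]*u+t*w,np.full(len(ss),z)]); acc=acc+map_coordinates(g,[P[:,1],P[:,0]],order=1)/3
        print(ts[1],z,list(zip((ss*1000).round().astype(int).tolist()[::2],acc.astype(int).tolist()[::2])))
import sys; run(sys.argv[1])
E
python3 edge.py pics/scene_9.png
```

```text
-0.011 0.124 [(-30, 29), (-28, 29), (-26, 28), (-24, 28), (-22, 28), (-20, 28), (-18, 28), (-16, 30), (-14, 36), (-12, 56), (-10, 78), (-8, 93), (-6, 100), (-4, 106), (-2, 113), (0, 117), (2, 118), (4, 118), (6, 118), (8, 118), (10, 118), (12, 119), (14, 118), (16, 111), (18, 95), (20, 73), (22, 77), (24, 86), (26, 93), (28, 96), (30, 98), (32, 103), (34, 110)]
0.011 0.124 [(-30, 77), (-28, 72), (-26, 61), (-24, 50), (-22, 50), (-20, 49), (-18, 48), (-16, 47), (-14, 47), (-12, 49), (-10, 54), (-8, 60), (-6, 69), (-4, 84), (-2, 100), (0, 113), (2, 115), (4, 115), (6, 115), (8, 116), (10, 116), (12, 116), (14, 115), (16, 110), (18, 96), (20, 80), (22, 77), (24, 83), (26, 87), (28, 91), (30, 93), (32, 95), (34, 98)]
0 0.174 [(-30, 24), (-28, 28), (-26, 38), (-24, 59), (-22, 76), (-20, 84), (-18, 86), (-16, 89), (-14, 92), (-12, 95), (-10, 97), (-8, 102), (-6, 103), (-4, 104), (-2, 104), (0, 103), (2, 103), (4, 103), (6, 104), (8, 105), (10, 106), (12, 97), (14, 79), (16, 56), (18, 56), (20, 55), (22, 55), (24, 54), (26, 54), (28, 53), (30, 52), (32, 55), (34, 63)]
0 0.119 [(-30, 53), (-28, 49), (-26, 50), (-24, 50), (-22, 50), (-20, 51), (-18, 51), (-16, 52), (-14, 52), (-12, 53), (-10, 54), (-8, 58), (-6, 60), (-4, 62), (-2, 63), (0, 63), (2, 64), (4, 65), (6, 70), (8, 87), (10, 104), (12, 113), (14, 101), (16, 80), (18, 79), (20, 89), (22, 98), (24, 98), (26, 98), (28, 98), (30, 98), (32, 98), (34, 98)]
```

Call:
play_rows(deltas=[[-0.0015,0,0,0,0,0,1],[-0.0015,0,0.0015,0,0,0,1],[-0.0015,0,0.0015,0,0,0,1]])

```text
clock: 7.9
position: [0.6308, 0.096, 0.103]
tool_rot: [3.141, 0.001, -3.01]
force: [-1.8, 0.5, 3.9]
grip_width: 0.0085
finger_force: 45.2
```

```bash
python3 go.py .630 .0963 .103 3.274
python3 - <<'E'
from h import *
print(observe()["force"])
cv2.imwrite("pics/s10.png",grab_frame("scene")[:,:,::-1])
E
python3 edge.py pics/s10.png | head -1
```

```text
d [ 0.0015  0.0009 -0.0001] r [ 0.0004  0.0005 -0.0004] | t 7.9 pos [0.6308 0.096  0.103 ] rot [ 3.1407e+00  1.0000e-03 -3.0101e+00] w 0.0085
[-1.8357826   0.49826137  3.94426807]
-0.011 0.124 [(-30, 29), (-28, 28), (-26, 28), (-24, 28), (-22, 28), (-20, 28), (-18, 28), (-16, 29), (-14, 31), (-12, 36), (-10, 59), (-8, 81), (-6, 98), (-4, 100), (-2, 106), (0, 113), (2, 118), (4, 118), (6, 118), (8, 118), (10, 118), (12, 118), (14, 119), (16, 117), (18, 110), (20, 94), (22, 75), (24, 78), (26, 87), (28, 94), (30, 94), (32, 96), (34, 103)]
```

Call:
play_rows(deltas=[[0,0,-0.0015,0,0,0,0.9],[0,0,-0.0015,0,0,0,0.8],[0,0,-0.0015,0,0,0,0.65],[0,0,-0.0015,0,0,0,0.5],[0,0,-0.0015,0,0,0,0.5],[0,0,-0.05,0,0,0,0.5],[0,0,-0.12,0,0,0,0.5],[0,0,-0.2,0,0,0,0.5],[0,0,-0.26,0,0,0,0.5],[0,0,-0.26,0,0,0,0.5]])

```text
clock: 8.95
position: [0.6325, 0.0961, 0.237]
tool_rot: [3.14, 0.007, -3.01]
force: [0.5, -0.2, -0.2]
grip_width: 0.0425
finger_force: 0.0
```

```bash
python3 - <<'E'
from h import *
print(observe()["position"],observe()["grip_width"])
cv2.imwrite("pics/s11.png",grab_frame("scene")[:,:,::-1]);cv2.imwrite("pics/t11.png",grab_frame("top")[:,:,::-1])
E
python3 edge.py pics/s11.png | head -3
python3 - <<'E'
import sys; sys.path.insert(0,".")
from fit import *
im={n:cv2.imread(f"pics/{a}11.png")[:,:,::-1] for n,a in(("scene","s"),("top","t"))}
print(fit(im,[[-.02,.02,-.0155,.0155,.119,.124],[-.015,.015,-.0045,.0045,.124,.174]],[.63,.0963,.132],("scene",),r=.003))
# cell: clean rims, both cams, top rim + vertical
i0={n:cv2.imread(f"pics/{n}0.png")[:,:,::-1] for n in("scene","top")}
for n in("scene","top"):
  for z in ((.0615,.062),):
    print(n,fit(i0,[[-.011,.011,-.017,.017,*z]],[.43,-.3295,-.35],(n,),r=.002))
for i in (0,):
  h=cv2.cvtColor(i0["scene"][185:222,180:222],cv2.COLOR_RGB2GRAY)
  m=(h>115).astype(np.uint8); 
  print(h[8:20,6:30])
E
```

```text
[0.63247435 0.09605828 0.23695307] 0.04254821302116084
-0.011 0.124 [(-30, 85), (-28, 81), (-26, 79), (-24, 79), (-22, 83), (-20, 96), (-18, 109), (-16, 115), (-14, 116), (-12, 116), (-10, 116), (-8, 116), (-6, 116), (-4, 117), (-2, 117), (0, 117), (2, 117), (4, 117), (6, 118), (8, 118), (10, 118), (12, 118), (14, 118), (16, 116), (18, 108), (20, 91), (22, 74), (24, 76), (26, 85), (28, 91), (30, 93), (32, 96), (34, 103)]
0.011 0.124 [(-30, 114), (-28, 108), (-26, 101), (-24, 94), (-22, 93), (-20, 97), (-18, 101), (-16, 103), (-14, 105), (-12, 106), (-10, 108), (-8, 109), (-6, 111), (-4, 112), (-2, 112), (0, 113), (2, 113), (4, 114), (6, 114), (8, 115), (10, 115), (12, 115), (14, 115), (16, 114), (18, 107), (20, 91), (22, 80), (24, 77), (26, 80), (28, 84), (30, 87), (32, 90), (34, 94)]
0 0.174 [(-30, 106), (-28, 107), (-26, 107), (-24, 107), (-22, 107), (-20, 107), (-18, 108), (-16, 110), (-14, 114), (-12, 116), (-10, 116), (-8, 115), (-6, 113), (-4, 112), (-2, 113), (0, 115), (2, 116), (4, 117), (6, 117), (8, 116), (10, 115), (12, 111), (14, 101), (16, 86), (18, 72), (20, 72), (22, 7
[... 827 characters left out ...]
06 107 109 118 125 124 124 125 124 124 125 125 123 120 118 104 107
  108 108 107 106 106 106]
 [107 108 105 106 121 125 126 125 124 124 124 125 125 126 128 112  78  97
  110 111 110 108 106 105]
 [106 106 102  87  98 113 121 123 125 125 125 125 126 122 114  81  59  83
  108 110 109 107 105 104]
 [106 106 108  71  59  79  97 111 121 123 125 127 123  99  74  68  65  69
  102 109 107 106 104 103]
 [107 107 108  83  58  53  60  80  97 112 123 117  98  67  63  65  54  55
  101 109 109 106 105 105]
 [108 108 107  99  66  54  54  53  59  81  99  82  61  64  62  54  50  48
   90 108 108 106 107 106]
 [107 106 107 112  75  55  56  55  55  53  61  55  60  61  54  52  52  49
   74 106 110 109 109 108]]
```

Run:
```python
from fit import *
c=np.array([onz("scene",u,v,.062)[:2] for u,v in((194,195),(189.7,199.3),(196.5,202.4),(202,198.3))])
print(np.round(c,4)); e=np.roll(c,-1,0)-c; print(np.round(np.hypot(*e.T)*1000,1), np.round(np.degrees(np.arctan2(e[:,1],e[:,0])),0), c.mean(0))
for n,z,lo,box in (("scene",.062,116,(183,190,206,206)),("top",.062,None,(420,278,450,306))):
    im=cv2.imread(f"pics/{n}0.png").astype(np.float32).mean(2); u0,v0,u1,v1=box; s=cv2.resize(im[v0:v1,u0:u1],None,fx=8,fy=8,interpolation=cv2.INTER_CUBIC)
    bg=np.median(s); mx=np.percentile(s,98); th=(bg+mx)/2; m=(s>th).astype(np.uint8)
    k,l,st,ce=cv2.connectedComponentsWithStats(m); i=1+np.argmax(st[1:,4]); ys,xs=np.where(l==i)
    P=np.array([onz(n,u0+(x+.5)/8-.5,v0+(y+.5)/8-.5,z)[:2] for x,y in zip(xs[::3],ys[::3])])*1000
    r=cv2.minAreaRect(P.astype(np.float32)); C=np.cov((P-P.mean(0)).T); w,V=np.linalg.eigh(C)
    print(n,bg,mx,st[i,4]/64,r,P.mean(0),"pca",np.sqrt(12*w),np.degrees(np.arctan2(V[1,1],V[0,1])))
```

```text
[[ 0.4167 -0.3355]
 [ 0.4327 -0.3422]
 [ 0.4421 -0.3221]
 [ 0.4267 -0.3121]]
[17.4 22.1 18.4 25.4] [ -23.   65.  147. -113.] [ 0.42955286 -0.32800058]
scene 106.838646 124.93564 50.546875 ((428.5196228027344, -328.73541259765625), (26.863012313842773, 19.182344436645508), 62.9775505065918) [ 429.06104892 -328.86547614] pca [17.639006  25.8191014] 66.15340574376975
top 133.85419 159.5494 69.21875 ((431.44049072265625, -330.7995910644531), (27.77902603149414, 19.982927322387695), 61.585357666015625) [ 431.14837887 -330.67316811] pca [18.9501582  26.72447048] 57.5781723496331
```

```bash
python3 go.py .48 -.20 .22 1.9 .43 -.3297 .15 1.10
python3 - <<'E'
from h import *
for n,a in(("vial",(390+45/5,260+120/5)),("vialb",(472,310)),("flask",(470,262)),("dropper",(441,213)),("short",(351,292))): print(n,onz("top",*a,.05))
print(np.round(observe()["qpos"],2))
E
```

```text
d [ 0.3765 -0.5471  0.0247] r [9.000e-04 3.000e-04 6.556e-01] | t 9.05 pos [0.6308 0.0959 0.2329] rot [ 3.1406e+00  1.5000e-03 -3.0102e+00] w 0.043
d [ 0.5098 -0.7913  0.1643] r [ 1.0000e-03 -1.0000e-04  1.0375e+00] | t 9.05 pos [0.6308 0.0959 0.2329] rot [ 3.1406e+00  1.5000e-03 -3.0102e+00] w 0.043
vial [ 0.45331755 -0.23357333  0.05      ]
vialb [ 0.37892066 -0.43305209  0.05      ]
flask [ 0.51099329 -0.43294267  0.05      ]
dropper [ 0.64899978 -0.3570403   0.05      ]
short [ 0.43350742 -0.10065937  0.05      ]
[-0.24  0.51 -0.    1.52 -0.    1.11  1.46]
```

Call:
play_rows(deltas=[[0.03,-0.04,0,0,0,0.06,0.5],[0.07,-0.1,0,0,0,0.125,0.5],[0.11,-0.16,0,0,0,0.19,0.5],[0.15,-0.22,0,0,0,0.26,0.5],[0.19,-0.28,0,0,0,0.33,0.5],[0.23,-0.34,0,0,0,0.4,0.5],[0.27,-0.4,0,0,0,0.47,0.5],[0.31,-0.46,0,0,0,0.54,0.5],[0.35,-0.51,0,0,0,0.6,0.5],[0.377,-0.547,0,0,0,0.655,0.5]])

```text
clock: 10.05
position: [0.4777, -0.2018, 0.2313]
tool_rot: [-3.141, -0.001, 1.894]
force: [0.4, 1.1, 0.2]
grip_width: 0.0427
finger_force: 0.0
```

```bash
python3 go.py .43 -.3297 .10 1.10
```

```text
d [-0.2126 -0.1715  0.2625] r [-7.000e-04 -3.000e-04  3.792e-01] | t 10.05 pos [ 0.4777 -0.2018  0.2313] rot [-3.1405e+00 -1.2000e-03  1.8942e+00] w 0.0427
```

Call:
play_rows(deltas=[[-0.03,-0.02,0.0,0,0,0.06,0.5],[-0.07,-0.055,0.02,0,0,0.125,0.5],[-0.11,-0.09,0.06,0,0,0.19,0.5],[-0.15,-0.12,0.11,0,0,0.255,0.5],[-0.19,-0.15,0.17,0,0,0.32,0.5],[-0.2125,-0.1715,0.22,0,0,0.379,0.5],[-0.2125,-0.1715,0.2625,-0.0005,0,0.379,0.5],[-0.2125,-0.1715,0.2625,-0.0005,0,0.379,0.5],[-0.2125,-0.1715,0.2625,-0.0005,0,0.379,0.5]])

```text
clock: 10.95
position: [0.4327, -0.328, 0.1007]
tool_rot: [-3.141, -0.001, 1.108]
force: [0.5, 0.4, 0.7]
grip_width: 0.043
finger_force: 0.0
```

```bash
python3 go.py .43 -.3297 .10 1.10
python3 - <<'E'
from h import *
g=grab_frame("scene"); o=observe(); print(o["position"],o["tool_rot"])
E
```

```text
d [-0.0054 -0.0033  0.0013] r [-0.0002 -0.0006  0.0038] | t 10.95 pos [ 0.4327 -0.328   0.1007] rot [-3.1411e+00 -1.2000e-03  1.1079e+00] w 0.043
[ 0.43320202 -0.32816573  0.10137645] [ 3.14058409e+00 -1.29543144e-03  1.10819632e+00]
```

Call:
play_rows(deltas=[[-0.0054,-0.0033,0.0,0,0,0.003,0.5],[-0.0054,-0.0033,0.03,0,0,0.003,0.5],[-0.0054,-0.0033,0.07,0,0,0.003,0.5],[-0.0054,-0.0033,0.11,0,0,0.003,0.5],[-0.0054,-0.0033,0.15,0,0,0.003,0.5],[-0.0054,-0.0033,0.19,0,0,0.003,0.5],[-0.0054,-0.0033,0.22,0,0,0.003,0.5],[-0.0054,-0.0033,0.232,0,0,0.003,0.5],[-0.0054,-0.0033,0.232,0,0,0.003,0.5]])

```text
clock: 11.9
position: [0.4304, -0.3298, -0.0152]
tool_rot: [3.141, -0.001, 1.101]
force: [-0.4, 0.7, 0.4]
grip_width: 0.0429
finger_force: 0.0
```

```bash
python3 go.py .43 -.3297 -.016 1.10
python3 - <<'E'
from look import *
o=observe();print(o["force"])
p=o["position"]
look("12",[.43,-.33,.04],[(rect(.43,-.3297,-.47,-.011,.011,-.017,.017,.062),(0,0,255)),(rect(p[0],p[1],-.47,-.0215,.0215,-.011,.011,.03),(0,255,0))])
E
```

```text
d [-0.0001 -0.0009  0.0016] r [ 0.0003 -0.0007  0.0005] | t 11.9 pos [ 0.4304 -0.3298 -0.0152] rot [ 3.1410e+00 -1.4000e-03  1.1011e+00] w 0.0429
[-0.42746318  0.68499318  0.41816104]
```

View pics/c_12.png

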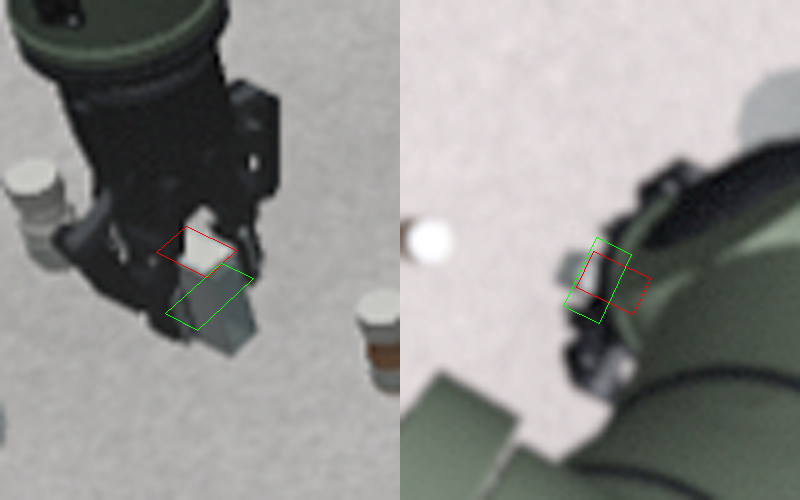

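The last view shows the cell standing between the fingers, at scene crop (215,290), with one finger on each frosted face and its clear end free. Closing.

Call:
play_rows(deltas=[[0,0,0,0,0,0,0.6],[0,0,0,0,0,0,0.68],[0,0,0,0,0,0,0.74],[0,0,0,0,0,0,0.8],[0,0,0,0,0,0,0.9],[0,0,0,0,0,0,1],[0,0,0,0,0,0,1],[0,0,0,0,0,0,1]], newtons=40)

```text
clock: 12.8
position: [0.4307, -0.3299, -0.0147]
tool_rot: [3.14, -0.002, 1.101]
force: [-0.9, 1.2, 6.0]
grip_width: 0.021
finger_force: 39.0
```

```bash
python3 go.py .43 -.3297 -.016 1.10
python3 - <<'E'
from h import *
print(observe()["force"])
E
```

```text
d [-0.0004 -0.0015  0.0026] r [ 0.0007 -0.0008  0.0006] | t 12.8 pos [ 0.4307 -0.3299 -0.0147] rot [ 3.1402e+00 -1.6000e-03  1.1012e+00] w 0.021
[-0.86122792  1.16834781  6.02508475]
```

Call:
play_rows(deltas=[[0,0,-0.02,0,0,0,1],[0,0,-0.06,0,0,0,1],[0,0,-0.12,0,0,0,1],[0,0,-0.19,0,0,0,1],[0,0,-0.27,0,0,0,1],[0,0,-0.35,0,0,0,1],[0,0,-0.42,0,0,0,1],[0,0,-0.43,0,0,0,1],[0,0,-0.43,0,0,0,1]])

```text
clock: 13.7
position: [0.4305, -0.33, 0.201]
tool_rot: [3.139, -0.002, 1.101]
force: [0.5, -1.1, -1.8]
grip_width: 0.0215
finger_force: 39.3
```

```bash
python3 go.py .6413 .0071 .20 1.703; python3 -c "
from h import *
print(np.round(observe()['qpos'],2))"
```

```text
d [0.792  0.0708 0.0037] r [ 0.0016 -0.0004 -0.2873] | t 13.7 pos [ 0.4305 -0.33    0.201 ] rot [ 3.1386e+00 -1.9000e-03  1.1013e+00] w 0.0215
[ 0.11  0.44  0.6   1.84 -0.3   0.95  0.37]
```

Call:
play_rows(deltas=[[0.04,0.003,0,0,0,-0.015,1],[0.11,0.01,0,0,0,-0.04,1],[0.19,0.017,0,0,0,-0.07,1],[0.27,0.024,0,0,0,-0.1,1],[0.36,0.032,0,0,0,-0.13,1],[0.45,0.04,0,0,0,-0.165,1],[0.54,0.048,0,0,0,-0.2,1],[0.63,0.056,0,0,0,-0.23,1],[0.71,0.064,0,0.001,0,-0.26,1],[0.77,0.069,0,0.0015,-0.0004,-0.28,1]])

```text
clock: 14.7
position: [0.6355, 0.0006, 0.1986]
tool_rot: [-3.138, -0.002, 1.692]
force: [-0.4, -0.6, -1.0]
grip_width: 0.0215
finger_force: 39.2
```

Call:
play_rows(deltas=[[0.015,0.001,0,0,0,-0.005,1],[0.022,0.002,0,0,0,-0.0073,1],[0.022,0.002,0,0,0,-0.0073,1]])

```text
clock: 15.0
position: [0.6342, 0.0082, 0.1997]
tool_rot: [-3.139, -0.001, 1.702]
force: [-0.6, 0.4, 0.7]
grip_width: 0.0219
finger_force: 39.3
```

```bash
python3 go.py .6413 .0071 .039 1.703;  python3 - <<'E'
from h import *
grab_frame("scene"); o=observe(); print(o["position"],o["tool_rot"],o["grip_width"])
E
```

```text
d [-0.0042  0.0149  0.3214] r [-0.0015 -0.0003 -0.0005] | t 15.0 pos [0.6342 0.0082 0.1997] rot [-3.1385e+00 -7.0000e-04  1.7020e+00] w 0.0219
[0.63427796 0.00759907 0.20004941] [-3.13906335e+00 -5.10384663e-04  1.70120355e+00] 0.02162544956093908
```

Call:
play_rows(deltas=[[-0.003,0.014,0,-0.0012,0,0,1],[-0.003,0.014,0.03,-0.0012,0,0,1],[-0.003,0.014,0.08,-0.0012,0,0,1],[-0.003,0.014,0.13,-0.0012,0,0,1],[-0.003,0.014,0.18,-0.0012,0,0,1],[-0.003,0.014,0.23,-0.0012,0,0,1],[-0.003,0.014,0.27,-0.0012,0,0,1],[-0.003,0.014,0.3,-0.0012,0,0,1],[-0.003,0.014,0.32,-0.0012,0,0,1],[-0.003,0.014,0.32,-0.0012,0,0,1]])

```text
clock: 16.05
position: [0.6411, 0.008, 0.0391]
tool_rot: [-3.141, -0.001, 1.702]
force: [0.2, -0.1, -0.7]
grip_width: 0.0217
finger_force: 39.4
```

```bash
cat > fin.py <<'E'
from fit import *
P=[];A=[]
im={}
for n in("scene","top","scene"): 
    im[n]=grab_frame(n)[:,:,::-1][:,:,::-1]; o=observe(); P.append(o["position"]);A.append(np.unwrap(np.r_[3.14159,o["tool_rot"][0]])[1:].tolist()+list(o["tool_rot"][1:]))
    cv2.imwrite(f"pics/{n}_fin.png",im[n][:,:,::-1])
print("pos",np.mean(P,0),"rot",np.mean(A,0),"t",o["clock"],o["force"],o["grip_width"])
p=np.mean(P,0)
# cell in scene: fit cell box at heights
G={"scene":grads(im["scene"])}
for z in (.048,.051,.054,.057,.060):
    b=max((edges("scene",[-.011,.011,-.017,.017,z,z+.062],[.6415+a,.007+c,.132],G),a,c) for a in np.arange(-.006,.0061,.0015) for c in np.arange(-.006,.0061,.0015)); print(z,np.round(b,4))
E
python3 fin.py; python3 edge.py pics/scene_fin.png | head -2
```

```text
pos [0.64203656 0.00808628 0.04076644] rot [ 3.14026947e+00 -7.04452484e-04  1.70262301e+00] t 16.2 [ 1.3302492  -0.18250966 -0.43802214] 0.02189238185503814
0.048 [ 8.43862e+01 -4.50000e-03 -0.00000e+00]
0.051 [ 8.59605e+01 -6.00000e-03 -0.00000e+00]
0.054 [ 8.75779e+01 -6.00000e-03 -0.00000e+00]
0.057 [ 8.81558e+01 -3.00000e-03  1.50000e-03]
0.06 [ 8.82361e+01 -0.00000e+00  1.50000e-03]
-0.011 0.124 [(-30, 83), (-28, 79), (-26, 77), (-24, 77), (-22, 81), (-20, 94), (-18, 107), (-16, 114), (-14, 114), (-12, 114), (-10, 114), (-8, 115), (-6, 115), (-4, 115), (-2, 115), (0, 116), (2, 116), (4, 116), (6, 116), (8, 116), (10, 116), (12, 116), (14, 117), (16, 114), (18, 106), (20, 90), (22, 72), (24, 75), (26, 83), (28, 90), (30, 92), (32, 95), (34, 102)]
0.011 0.124 [(-30, 113), (-28, 107), (-26, 99), (-24, 93), (-22, 92), (-20, 95), (-18, 99), (-16, 102), (-14, 104), (-12, 105), (-10, 107), (-8, 108), (-6, 110), (-4, 111), (-2, 111), (0, 112), (2, 112), (4, 113), (6, 113), (8, 113), (10, 114), (12, 114), (14, 114), (16, 113), (18, 105), (20, 90), (22, 79), (24, 76), (26, 79), (28, 82), (30, 86), (32, 89), (34, 92)]
```

Call:
play_rows(deltas=[[-0.0015,0,0.0015,0,0,0,1],[-0.0015,0,0.0015,0,0,0,1],[-0.0015,0,0.0015,0,0,0,1],[-0.0015,0,0.0015,0,0,0,1],[-0.0015,0,0.0015,0,0,0,1]])

```text
clock: 16.7
position: [0.6419, 0.0076, 0.0397]
tool_rot: [3.141, -0.001, 1.703]
force: [0.2, 0.6, -0.7]
grip_width: 0.0217
finger_force: 39.4
```

```bash
python3 go.py .6413 .0071 .0395 1.703
python3 - <<'E'
from workcell import *
o=observe(); print(o["force"],o["finger_force"]); print(job_done())
E
```

```text
d [-0.0007 -0.0013  0.0005] r [ 0.0005 -0.0004 -0.0001] | t 16.7 pos [0.6419 0.0076 0.0397] rot [ 3.1406e+00 -8.0000e-04  1.7028e+00] w 0.0217
[ 0.19121177  0.60925294 -0.66835058] 39.35722768306732
the job is handed in; nothing more can be done
None
```

I handed the job in at 16.7 s, result not shown: the slit carrier was released within about 1 mm of its mark, and the cell is held by its frosted faces within about 1 mm of the computed beam point, though its height rests on the measured lift because the image check couldn't pin it down.

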